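# Start up the plating bath at its push-button boxes

## Robot

A 7-joint arm with a two-finger parallel gripper is mounted at the origin on a cart in front of the work surface, level with it; the furniture and walls round the work are solid. World frame = base frame: x ahead of the robot, y to its left, z up, the work surface at z = 0. Lengths are in m, angles in rad, forces in N, time in s.
With the tool pointing down it reaches from about 0.425 to 0.875 m from the base axis. Payload 4.7 kg.
Tool frame: the origin (TCP) lies at the very end of the fingers, on their centre line; the grasp point (between the pads) lies 19 mm behind it (grip_point_offset is the distance from the TCP to the grasp point, in m); x points along the fingers, z is the direction in which the jaws open and shut, and the axes are right-handed (so a half turn about x gives the same grasp; the last joint's range is limited). The gripper opens to 87 mm and grips with 3 to 60 N. Pads are 19 mm wide; open, the fingers measure 117 mm over their backs; the gripper's body (75 mm by 190 mm) begins 51 mm behind the grasp point.
Start: joints at [-1.242, 0.321, -0.07, 1.45, 0.023, 1.371, -0.057], TCP at [0.201, 0.618, 0.186] pointing down, gripper open.
Joint ranges: [-2.86, 2.86], [-0.3, 2.09], [-1.38, 1.24], [0.06, 2.45], [-1.56, 4.7], [0.09, 2.05], [-2.69, 2.69]. Speed limits (rad/s): [2.57, 2.57, 3.14, 3.14, 3.14, 3.14, 3.14].

## Interface

Orientations are given as a rotation vector (axis times angle).
In Python, from bench import get_state, get_image, calibration, close_job, grip_point_offset gives the robot as it stands.
- The arm moves only by the tool play_rows, never from a script. Its argument "targets" is a list of rows, each an object with "claw": the closure, from 0 (fully open) to 1 (shut); "linear": the shift along the tool's x, y, z as a fraction of full scale, a list of three; "rotation": the turn, a rotation vector about the tool's x, y, z as a fraction of full scale, a list of three. In form: [{"claw": claw, "linear": [x, y, z], "rotation": [wx, wy, wz]}, ...]. A call has 1 to 10 rows; each row shifts and turns the pose as measured when the row begins, along the tool's axes as they then stand; what a row does not reach is not made up. Full scale, the value 1, is 2.5 cm for a shift and 90 degrees for a turn. A row lasts 1/12 s, in which the tool goes at most 41.7 mm and 7.16 degrees, less where a joint would pass 70% of its speed; a pose out of reach is approached as far as the arm can. A call with a number of a shift or a turn outside -1 to 1 is refused whole. A call with a gripper value outside its range is refused whole. The fingers move at their own pace and stop on an object; "newtons" is the grip in N (left out, the last holds). Time passes only in rows, so rows that do not move let the fingers close. It gives the time, the measured TCP pose, the force and the opening at its end, in the units of the state.
- get_state(): the state, without advancing time (a new reading comes with each control period).
- get_image(name): name is "scene" or "top" or "wrist"; returns the picture (420x560x3 uint8, blue, green, red); there is no depth.
- calibration(name): a dict with "fx", "fy", "cx", "cy" (pixels), "rvec" (rotation vector, rad) and "tvec" (3), from world to camera coordinates, as OpenCV has them; the wrist camera has in their place "hand_eye" (4x4, takes a point from camera to tool coordinates, whose origin is the TCP and whose axes are the tool frame's). Camera axes: x right, y down, z forward; pixel columns grow to the right and rows downward; lengths in m; the calibration is good to about 2 mm. A picture is of the moment at which its call begins: read the wrist's pose just before it. calibration takes no time and is no camera call.
- close_job(): hands the job in, once; it reports no verdict.
The state is a dict: "time": time; "joint_positions": joint angles; "qd": joint speeds; "joint_torque": joint torques, N m; "position": TCP position; "tool_rot": TCP orientation; "ft_force": force on the tool from outside, world axes, zero at the start; "torque": the same for the moment, N m; "grip_width": opening from 0.0 (shut) to 1.0 (fully open).
Only numpy, scipy, OpenCV 4.12 (cv2) and the standard library are available. Lean on these libraries where they do the work, as an engineer would, in place of code of your own. Each camera call takes 0.05 s, during which the arm holds its last target. There are 200 camera calls.

## Task

Start up the plating bath at its push-button boxes: with the fingertips, lightly push down the round cap (filter pump), then the square cap (stirrer), then the long bar-shaped cap (heater), each all the way down, where it stays by itself. Leave the cross-shaped cap (drain) up, and do not lift or shove the boxes or disturb the beaker, tape and vial around them.

Things in the scene. Friction and masses are not known exactly. Their poses are not given: they have to be found in the camera images.
- round_box: loose grey push-button box, 66 x 66 mm, 45 mm high with its steel bezel (60 mm across), 0.8 kg or so, standing on rubber; its cap is a plain round disc, 38 mm across. Origin: centre of the underside, z up; a short black cable gland sticks out 14 mm on its +x side
- round_top (a point): centre of the flat top of the round cap (white plastic, a plain round disc, 38 mm across); moves with the cap; 68 mm above the table when the cap is up, 56 mm when it is fully down (still 11 mm proud of the bezel)
- round_cap (a joint): how far the round cap is pushed down: 0 m up, 0.012 m fully down. No return spring: about 3 N of friction resists and it stays where it is left. Its stop at the bottom is springy: pushed on with over 4 N it yields up to 8 mm more (14 N) and comes back when let go
- square_box: loose grey push-button box, 66 x 66 mm, 45 mm high with its steel bezel (60 mm across), 0.8 kg or so, standing on rubber; its cap is a square, 36 x 36 mm. Origin: centre of the underside, z up; a short black cable gland sticks out 14 mm on its +x side
- square_top (a point): centre of the flat top of the square cap (white plastic, a square, 36 x 36 mm); moves with the cap; 68 mm above the table when the cap is up, 56 mm when it is fully down (still 11 mm proud of the bezel)
- square_cap (a joint): how far the square cap is pushed down: 0 m up, 0.012 m fully down. No return spring: about 3 N of friction resists and it stays where it is left. Its stop at the bottom is springy: pushed on with over 4 N it yields up to 8 mm more (14 N) and comes back when let go
- bar_box: loose grey push-button box, 66 x 66 mm, 45 mm high with its steel bezel (60 mm across), 0.8 kg or so, standing on rubber; its cap is a long narrow bar, 18 mm along the box's x by 52 mm along its y. Origin: centre of the underside, z up; a short black cable gland sticks out 14 mm on its +x side
- bar_top (a point): centre of the flat top of the bar cap (white plastic, a long narrow bar, 18 mm along the box's x by 52 mm along its y); moves with the cap; 68 mm above the table when the cap is up, 56 mm when it is fully down (still 11 mm proud of the bezel)
- bar_cap (a joint): how far the bar cap is pushed down: 0 m up, 0.012 m fully down. No return spring: about 3 N of friction resists and it stays where it is left. Its stop at the bottom is springy: pushed on with over 4 N it yields up to 8 mm more (14 N) and comes back when let go
- cross_box: loose grey push-button box, 66 x 66 mm, 45 mm high with its steel bezel (60 mm across), 0.8 kg or so, standing on rubber; its cap is a cross (plus sign), 50 mm across, arms 15 mm wide. Origin: centre of the underside, z up; a short black cable gland sticks out 14 mm on its +x side
- cross_top (a point): centre of the flat top of the cross cap (white plastic, a cross (plus sign), 50 mm across, arms 15 mm wide); moves with the cap; 68 mm above the table when the cap is up, 56 mm when it is fully down (still 11 mm proud of the bezel)
- cross_cap (a joint): how far the cross cap is pushed down: 0 m up, 0.012 m fully down. No return spring: about 3 N of friction resists and it stays where it is left. Its stop at the bottom is springy: pushed on with over 4 N it yields up to 8 mm more (14 N) and comes back when let go
- beaker: bystander: small clear beaker, 57 mm across, 71 mm high, loose on the table; origin at the centre of its underside
- tape: bystander: roll of black tape lying flat, 55 mm across, 19 mm high, loose on the table; origin at the centre of its underside
- vial: bystander: small vial with a dark cap, 25 mm across, 62 mm high, loose on the table; origin at the centre of its underside

How it is judged:
By the outcome, as a careful person would: the job done as asked, in the order asked, and still so for the second after the job is handed in, with the robot touching nothing.
It also fails if it takes over 48 s, if anything falls off the work surface, if the arm or the gripper's body presses on something with over 40 N, if the wrist force passes 120 N, or if a joint passes its speed limit or range.

## Working session

There is one attempt and no reset: what is moved stays moved. The work goes in short steps, Python scripts to look and compute and a tool call to move; the robot and the scene stay as the last step left them, time stands still between calls to the robot, and variables do not carry over. Pictures are saved under pics/ and viewed, about 8 in all and at most 12, crops included, and the job is handed in when it is done.

Besides the shell and the picture viewer there is one more tool, called after "Emit:" by a JSON object that holds its "method" and its "body", one argument or row to a line. play_rows: Moves the arm, as the interface text tells. Shift numbers are shares of 2.5 cm and turn numbers shares of 90 degrees, none past 1 either way. Its arguments: {"type":"object","properties":{"targets":{"type":"array"},"newtons":{"type":"number"}},"required":["targets"]}

```bash
mkdir -p pics && ls && python3 - <<'E'
from bench import *
import cv2,numpy as np
s=get_state();print({k:np.round(v,3).tolist() for k,v in s.items()})
a=get_image("top");b=get_image("scene")
cv2.imwrite("pics/top0.png",a);cv2.imwrite("pics/scene0.png",b)
for n in("top","scene","wrist"):print(n,calibration(n))
print(grip_point_offset)
E
```

```text
pics
{'time': 0.0, 'joint_positions': [-1.242, 0.322, -0.07, 1.452, 0.023, 1.371, -0.057], 'qd': [0.0, -0.001, -0.0, -0.002, -0.001, -0.0, 0.001], 'joint_torque': [-0.0, -49.13, -0.404, -31.253, -0.064, 0.044, 0.0], 'position': [0.201, 0.617, 0.185], 'tool_rot': [-0.975, 1.343, 0.973], 'ft_force': [0.364, 0.201, -0.072], 'torque': [0.018, -0.01, 0.018], 'grip_width': 1.0}
top {'fx': 410.1777326809093, 'fy': 410.1777326809093, 'cx': 274.9356800875956, 'cy': 211.1264131229413, 'rvec': array([ 2.18456298, -2.22112066,  0.07178927]), 'tvec': array([0.26867436, 0.54039879, 0.89171983])}
scene {'fx': 420.84918894904183, 'fy': 420.84918894904183, 'cx': 276.66983932367526, 'cy': 213.5705832777228, 'rvec': array([ 2.02218265, -0.92956137,  0.49868667]), 'tvec': array([-0.17613329,  0.40538098,  0.41112097])}
wrist {'fx': 328.90920693710206, 'fy': 328.90920693710206, 'cx': 284.30700260650787, 'cy': 202.67545294220918, 'hand_eye': array([[ 1.37067622e-03, -2.91724702e-01,  9.56501343e-01,
        -1.99314735e-01],
       [ 5.68657555e-05, -9.56502217e-01, -2.91725050e-01,
         8.06666768e-02],
       [ 9.99999059e-01,  4.54252761e-04, -1.29446570e-03,
         3.09318957e-04],
       [ 0.00000000e+00,  0.00000000e+00,  0.00000000e+00,
         1.00000000e+00]])}
0.0187
```

View pics/top0.png

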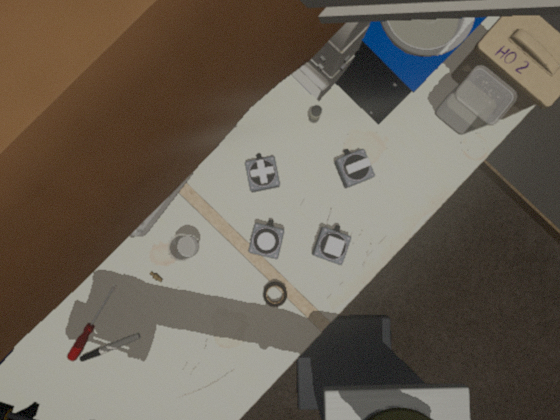

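View pics/scene0.png

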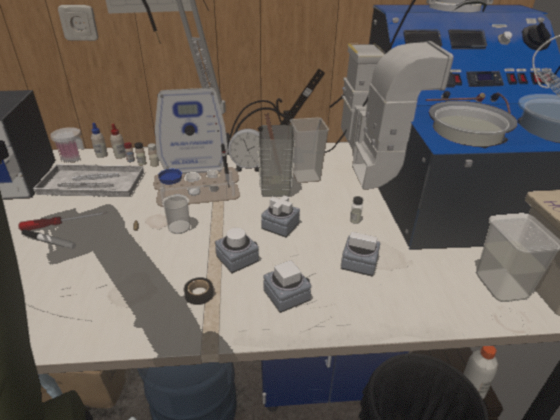

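The top view shows the round cap at (266,241), square at (335,245), bar at (357,166) and cross at (262,173). The vial is at (315,113), the tape at (275,293) and the beaker at (186,245). The scene view agrees, with all caps up. Next I'll locate them by mask and ray.

```bash
cat > h.py <<'E'
from bench import *
import cv2,numpy as np
from scipy.spatial.transform import Rotation as R
def cam(n,s=None):
    c=calibration(n);K=np.array([[c['fx'],0,c['cx']],[0,c['fy'],c['cy']],[0,0,1]])
    if n=='wrist':
        T=np.eye(4);T[:3,:3]=R.from_rotvec(s['tool_rot']).as_matrix();T[:3,3]=s['position'];T=T@c['hand_eye']
        return K,T[:3,:3],T[:3,3]
    M=R.from_rotvec(c['rvec']).as_matrix();return K,M.T,-M.T@c['tvec']
def ray(C,uv,z):
    K,M,o=C;d=M@np.linalg.solve(K,[uv[0],uv[1],1.]);return o+d*(z-o[2])/d[2]
def proj(C,p):
    K,M,o=C;q=K@(M.T@(np.array(p)-o));return q[:2]/q[2]
def cap(img,C,uv,z=.068,r=26,th=150):
    g=img.min(2);m=np.zeros_like(g);cv2.circle(m,tuple(int(v) for v in uv),r,255,-1)
    m=((g>th)&(m>0)).astype('uint8')
    n,l,st,ce=cv2.connectedComponentsWithStats(m)
    ok=[i for i in range(1,n) if st[i,4]>40]
    i=min(ok,key=lambda i:np.hypot(*(ce[i]-uv)))
    p=np.argwhere(l==i)[:,::-1];return ce[i],st[i,4],cv2.minAreaRect(p.astype('float32')),ray(C,ce[i],z)
E
python3 - <<'E'
from h import *
s=get_state();Rm=R.from_rotvec(s['tool_rot']).as_matrix();print(Rm.round(3))
for cn,pts in (('top',dict(round=(266,241),square=(335,245),bar=(357,166),cross=(262,173))),('scene',dict(round=(235,238),square=(288,272),bar=(362,242),cross=(281,206)))):
    img=cv2.imread(f'pics/{cn}0.png');C=cam(cn);print('cam',C[2].round(3))
    for k,uv in pts.items():
        th=150 if cn=='top' else 175
        try:
            ce,a,r,p=cap(img,C,np.array(uv),.068,14 if cn=='top' else 18,th);c4=np.array([ray(C,q,.068)[:2] for q in cv2.boxPoints(r)])
            print(k,ce.round(1),a,p.round(4),'sides',np.round([np.hypot(*(c4[1]-c4[0])),np.hypot(*(c4[2]-c4[1]))],3),'ang',np.degrees(np.arctan2(*(c4[1]-c4[0])[::-1])).round(1))
        except Exception as e: print(k,e)
C=cam('top')
for n,uv,z in(('vial',(315,113),.06),('tape',(275,293),.02),('beaker',(186,245),.07),('blackcorner',(378,122),0.15),('blackleft',(336,80),0.15),('blackleft',(315,95),0.1)):print(n,ray(C,uv,z).round(3))
print('tcp px',proj(C,s['position']),proj(C,(0,0,0)), proj(cam('scene'),s['position']))
E
```

```text
[[-0.    -0.951  0.31 ]
 [-0.002  0.31   0.951]
 [-1.    -0.    -0.002]]
cam [0.499 0.273 0.914]
round [265.8 240.7] 220 [0.4813 0.2804 0.068 ] sides [0.032 0.033] ang -46.0
square [334.1 246. ] 253 [0.468  0.1399 0.068 ] sides [0.033 0.033] ang -19.8
bar [358.5 164.9] 171 [0.6354 0.0848 0.068 ] sides [0.051 0.015] ang -69.6
cross [261.8 171. ] 221 [0.6257 0.2864 0.068 ] sides [0.038 0.037] ang -35.6
cam [ 0.03  -0.197  0.57 ]
round [235.1 232.9] 142 [0.4777 0.2812 0.068 ] sides [0.032 0.032] ang -48.9
square [287.  268.8] 235 [0.4642 0.1399 0.068 ] sides [0.039 0.035] ang -18.5
bar [362.9 236.7] 121 [0.6314 0.0866 0.068 ] sides [0.016 0.048] ang 24.9
cross [280.1 201.3] 92 [0.6214 0.2871 0.068 ] sides [0.042 0.034] ang -40.0
vial [0.749 0.172 0.06 ]
tape [0.367 0.263 0.02 ]
beaker [0.475 0.444 0.07 ]
blackcorner [0.704 0.064 0.15 ]
blackleft [0.785 0.142 0.15 ]
blackleft [0.774 0.176 0.1  ]
tcp px [ 72.36928508 408.31027607] [398.52185092 459.70174245] [-10.0384612  176.73064691]
```

Emit:
{"method": "play_rows", "body": {
  "targets": [
    {"claw": 1,"linear": [0,-0.8,-0.5],"rotation": [0,0,0]},
    {"claw": 1,"linear": [0,-0.8,-0.5],"rotation": [0,0,0]},
    {"claw": 1,"linear": [0,-0.8,-0.5],"rotation": [0,0,0]},
    {"claw": 1,"linear": [0,-0.8,-0.5],"rotation": [0,0,0]},
    {"claw": 1,"linear": [0,-0.8,-0.5],"rotation": [0,0,0]},
    {"claw": 1,"linear": [0,-0.8,-0.5],"rotation": [0,0,0]},
    {"claw": 1,"linear": [0,-0.8,-0.5],"rotation": [0,0,0]},
    {"claw": 1,"linear": [0,-0.8,-0.5],"rotation": [0,0,0]},
    {"claw": 1,"linear": [0,-0.8,-0.5],"rotation": [0,0,0]},
    {"claw": 1,"linear": [0,-0.8,-0.5],"rotation": [0,0,0]}
  ],
  "newtons": 10
}}

```text
time: 0.93
position: [0.3502, 0.4316, 0.178]
tool_rot: [-0.988, 1.35, 0.985]
ft_force: [0.3, -0.9, 0.1]
grip_width: 0.324
```

Emit:
{"method": "play_rows", "body": {
  "targets": [
    {"claw": 1,"linear": [0,-0.8,-0.5],"rotation": [0,0,0]},
    {"claw": 1,"linear": [0,-0.8,-0.5],"rotation": [0,0,0]},
    {"claw": 1,"linear": [0,-0.8,-0.5],"rotation": [0,0,0]},
    {"claw": 1,"linear": [0,-0.8,-0.5],"rotation": [0,0,0]},
    {"claw": 1,"linear": [0,-0.8,-0.5],"rotation": [0,0,0]},
    {"claw": 1,"linear": [0,-0.8,-0.5],"rotation": [0,0,0]},
    {"claw": 1,"linear": [0,-0.8,-0.45],"rotation": [0,0,0]},
    {"claw": 1,"linear": [0,-0.7,-0.4],"rotation": [0,0,0]},
    {"claw": 1,"linear": [0,-0.4,-0.3],"rotation": [0,0,0]},
    {"claw": 1,"linear": [0,0,0],"rotation": [0,0,0]}
  ]
}}

```text
time: 1.77
position: [0.4864, 0.2659, 0.174]
tool_rot: [-0.985, 1.361, 0.977]
ft_force: [0.2, 0.3, 0.0]
grip_width: 0.005
```

```bash
cat > look.py <<'E'
from h import *
import sys
s=get_state();w=get_image('wrist');n=sys.argv[1];cv2.imwrite(f'pics/w{n}.png',w);C=cam('wrist',s)
print(s['position'].round(4) if hasattr(s['position'],'round') else s['position'],np.round(s['ft_force'],2),s['grip_width'],s['time'])
M=R.from_rotvec(s['tool_rot']).as_matrix();print(M.round(3).tolist())
for k,p in dict(round=(.48,.281),square=(.466,.140),bar=(.634,.085),cross=(.624,.287)).items():
    print(k,'pred px',proj(C,(*p,.068)).round(0),'move tool axes',(M.T@(np.array([*p,.068])-s['position'])/.025).round(2))
E
python3 look.py 1
```

```text
[0.4864 0.2659 0.174 ] [0.25 0.34 0.03] 0.005403162151755296 1.7667
[[-0.014, -0.952, 0.305], [-0.017, 0.305, 0.952], [-1.0, 0.008, -0.02]]
round pred px [300. 180.] move tool axes [4.23 0.4  0.58]
square pred px [158. 209.] move tool axes [ 4.33 -0.79 -4.96]
bar pred px [174. 357.] move tool axes [ 4.28 -7.86 -5.01]
cross pred px [345. 305.] move tool axes [ 4.15 -5.02  2.56]
```

View pics/w1.png

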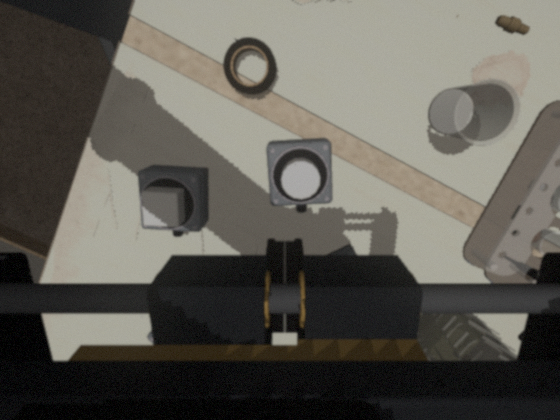

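The wrist view shows the round cap at (299,180) where I predicted (300,180), and the square cap near (162,207), which also agrees. I'll descend to just above the round cap.

Emit:
{"method": "play_rows", "body": {
  "targets": [
    {"claw": 1,"linear": [0.4,0.2,0.3],"rotation": [0,0,0]},
    {"claw": 1,"linear": [0.7,0.2,0.28],"rotation": [0,0,0]},
    {"claw": 1,"linear": [0.8,0,0],"rotation": [0,0,0]},
    {"claw": 1,"linear": [0.8,0,0],"rotation": [0,0,0]},
    {"claw": 1,"linear": [0.5,0,0],"rotation": [0,0,0]},
    {"claw": 1,"linear": [0.2,0,0],"rotation": [0,0,0]},
    {"claw": 1,"linear": [0,0,0],"rotation": [0,0,0]}
  ]
}}

```text
time: 2.4
position: [0.4689, 0.2974, 0.0811]
tool_rot: [-0.991, 1.357, 0.996]
ft_force: [-0.4, -0.4, 0.1]
grip_width: 0.005
```

```bash
python3 look.py 2
```

```text
[0.4689 0.2974 0.0811] [-0.43 -0.43  0.12] 0.005424307392129807 2.4
[[-0.019, -0.957, 0.289], [-0.011, 0.289, 0.957], [-1.0, 0.016, -0.016]]
round pred px [267. 246.] move tool axes [ 0.52 -0.62 -0.49]
square pred px [ 78. 279.] move tool axes [ 0.59 -1.72 -6.05]
bar pred px [108. 458.] move tool axes [ 0.48 -8.79 -6.21]
cross pred px [327. 400.] move tool axes [ 0.41 -6.07  1.4 ]
```

View pics/w2.png

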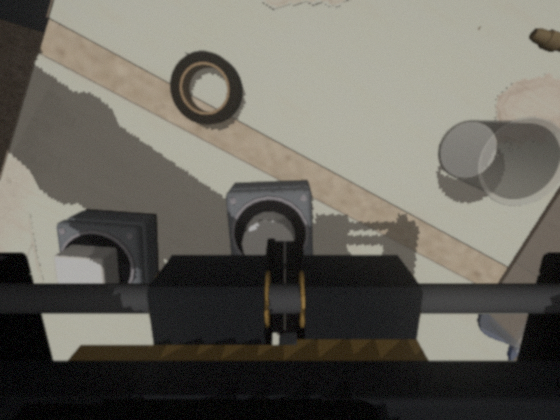

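Lateral motion carries on past the target, so I'll correct in small steps. The view confirms the cap at about (268,238), offset from the fingers as computed.

Emit:
{"method": "play_rows", "body": {
  "targets": [
    {"claw": 1,"linear": [0,-0.2,-0.16],"rotation": [0,0,0]},
    {"claw": 1,"linear": [0,-0.2,-0.16],"rotation": [0,0,0]},
    {"claw": 1,"linear": [0,0,0],"rotation": [0,0,0]},
    {"claw": 1,"linear": [0,0,0],"rotation": [0,0,0]},
    {"claw": 1,"linear": [0,0,0],"rotation": [0,0,0]}
  ]
}}

```text
time: 2.87
position: [0.4784, 0.2886, 0.0849]
tool_rot: [-0.991, 1.349, 0.997]
ft_force: [0.4, -0.5, 0.6]
grip_width: 0.003
```

```bash
python3 look.py 3
```

```text
[0.4784 0.2886 0.0849] [ 0.39 -0.45  0.61] 0.002727789200938999 2.8667
[[-0.015, -0.958, 0.288], [-0.007, 0.288, 0.958], [-1.0, 0.012, -0.011]]
round pred px [275. 228.] move tool axes [ 0.68 -0.16 -0.27]
square pred px [ 85. 262.] move tool axes [ 0.72 -1.24 -5.83]
bar pred px [114. 444.] move tool axes [ 0.64 -8.31 -6.  ]
cross pred px [334. 384.] move tool axes [ 0.59 -5.6   1.62]
```

Emit:
{"method": "play_rows", "body": {
  "targets": [
    {"claw": 1,"linear": [0.1,-0.08,-0.12],"rotation": [0,0,0]},
    {"claw": 1,"linear": [0.1,-0.05,-0.1],"rotation": [0,0,0]},
    {"claw": 1,"linear": [0.1,0,0],"rotation": [0,0,0]},
    {"claw": 1,"linear": [0,0,0],"rotation": [0,0,0]},
    {"claw": 1,"linear": [0,0,0],"rotation": [0,0,0]}
  ]
}}

```text
time: 3.33
position: [0.4805, 0.2817, 0.0774]
tool_rot: [-0.99, 1.348, 0.996]
ft_force: [0.3, -0.1, -0.5]
grip_width: 0.01
```

Emit:
{"method": "play_rows", "body": {
  "targets": [
    {"claw": 1,"linear": [0.15,0,0],"rotation": [0,0,0]},
    {"claw": 1,"linear": [0.15,0,0],"rotation": [0,0,0]},
    {"claw": 1,"linear": [0.1,0,0],"rotation": [0,0,0]},
    {"claw": 1,"linear": [0.1,0,0],"rotation": [0,0,0]},
    {"claw": 1,"linear": [0,0,0],"rotation": [0,0,0]}
  ]
}}

```text
time: 3.75
position: [0.4799, 0.2818, 0.0631]
tool_rot: [-0.99, 1.349, 0.997]
ft_force: [0.2, -0.1, 0.3]
grip_width: 0.007
```

Emit:
{"method": "play_rows", "body": {
  "targets": [
    {"claw": 1,"linear": [0.1,0,0],"rotation": [0,0,0]},
    {"claw": 1,"linear": [0.1,0,0],"rotation": [0,0,0]},
    {"claw": 1,"linear": [0.1,0,0],"rotation": [0,0,0]}
  ]
}}

```text
time: 4.0
position: [0.4799, 0.2821, 0.0552]
tool_rot: [-0.991, 1.348, 0.997]
ft_force: [-1.5, -0.5, -0.2]
grip_width: 0.007
```

```bash
python3 look.py 4 | head -1; python3 - <<'E'
from h import *
a=get_image('scene');cv2.imwrite('pics/s4.png',np.vstack([cv2.resize(a[180:310,190:400],None,fx=3,fy=3,interpolation=cv2.INTER_CUBIC)]))
print(get_state()['ft_force'],get_state()['position'],proj(cam('scene'),get_state()['position']))
E
```

```text
[0.4799 0.2821 0.0552] [-1.52 -0.54 -0.15] 0.00689330491252728 4.0
[-0.36725321 -0.06232901 -0.22335637] [0.47952158 0.28184453 0.05487631] [235.87608964 237.5766596 ]
```

View pics/s4.png

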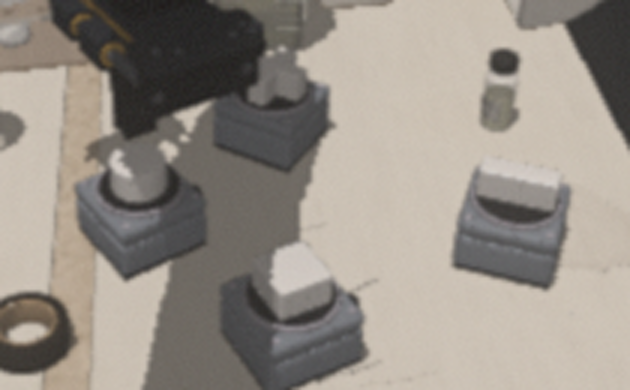

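The fingertip shows at about (237,225) in the scene, higher than the stated TCP projects (236,238), and the cap looks still up with no force. I'll check the tip offset with overlays.

```bash
python3 - <<'E'
from h import *
s=get_state();C=cam('scene');M=R.from_rotvec(s['tool_rot']).as_matrix();a=get_image('scene');b=cv2.imread('pics/scene0.png')
P=lambda t:proj(C,s['position']+M@np.array(t))
big=lambda i:cv2.resize(i[170:260,190:300],None,fx=4,fy=4,interpolation=cv2.INTER_CUBIC)
A=big(a);B=big(b)
def dot(p,c):cv2.circle(A,tuple(int(v) for v in (p-[190,170])*4),3,c,-1)
dot(P((0,0,0)),(0,0,255));dot(P((-.02,0,0)),(0,255,255));dot(P((-.04,0,0)),(0,255,0))
for z in(-.095,.095):
  for y in(-.037,.037):dot(P((-.07,y,z)),(255,0,255))
cv2.imwrite('pics/cmp5.png',np.vstack([A,B])[:, :]) 
w=get_image('wrist');Cw=cam('wrist',s)
for t in((0,0,0),(0,.0095,0),(-.02,.0095,0),(-.04,.0095,0)):print(t,proj(Cw,s['position']+M@np.array(t)).round(0))
print(A.shape,s['ft_force'],s['position'])
E
```

```text
(0, 0, 0) [284. 232.]
(0, 0.0095, 0) [284. 218.]
(-0.02, 0.0095, 0) [284. 230.]
(-0.04, 0.0095, 0) [284. 244.]
(360, 440, 3) [-0.36725321 -0.06232901 -0.22335637] [0.47952158 0.28184453 0.05487631]
```

View pics/cmp5.png

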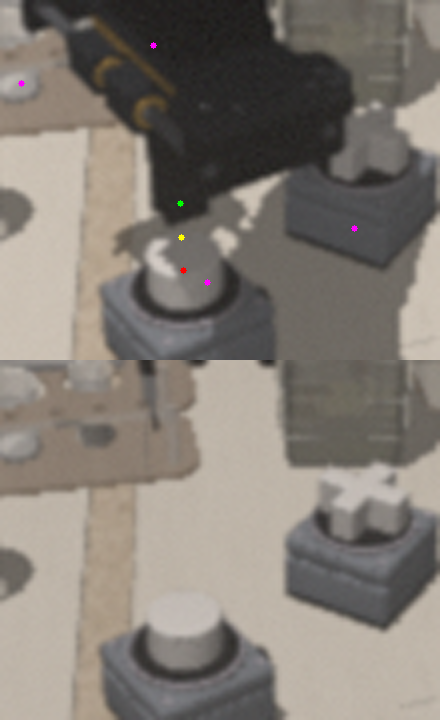

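The overlay shows the shut fingertips about 30 mm above the stated TCP, so nothing has touched yet and the round cap is still up. The gripper body is clear of the other boxes sideways. I'll keep going down slowly and watch the force.

Emit:
{"method": "play_rows", "body": {
  "targets": [
    {"claw": 1,"linear": [0.1,0,0],"rotation": [0,0,0]},
    {"claw": 1,"linear": [0.1,0,0],"rotation": [0,0,0]},
    {"claw": 1,"linear": [0.1,0,0],"rotation": [0,0,0]},
    {"claw": 1,"linear": [0,0,0],"rotation": [0,0,0]}
  ]
}}

```text
time: 4.53
position: [0.4802, 0.2822, 0.0477]
tool_rot: [-0.99, 1.347, 0.997]
ft_force: [-0.4, -0.2, -0.5]
grip_width: 0.007
```

Emit:
{"method": "play_rows", "body": {
  "targets": [
    {"claw": 1,"linear": [0.1,0,0],"rotation": [0,0,0]},
    {"claw": 1,"linear": [0.1,0,0],"rotation": [0,0,0]}
  ]
}}

```text
time: 4.7
position: [0.4804, 0.2824, 0.0427]
tool_rot: [-0.99, 1.346, 0.997]
ft_force: [1.0, -0.3, 0.0]
grip_width: 0.004
```

Emit:
{"method": "play_rows", "body": {
  "targets": [
    {"claw": 1,"linear": [0.08,0,0],"rotation": [0,0,0]},
    {"claw": 1,"linear": [0.08,0,0],"rotation": [0,0,0]}
  ]
}}

```text
time: 4.87
position: [0.4803, 0.2823, 0.0381]
tool_rot: [-0.99, 1.347, 0.997]
ft_force: [0.3, 0.5, -0.1]
grip_width: 0.005
```

Emit:
{"method": "play_rows", "body": {
  "targets": [
    {"claw": 1,"linear": [0.08,0,0],"rotation": [0,0,0]},
    {"claw": 1,"linear": [0.08,0,0],"rotation": [0,0,0]}
  ]
}}

```text
time: 5.03
position: [0.4802, 0.2823, 0.0336]
tool_rot: [-0.99, 1.347, 0.997]
ft_force: [0.7, 0.6, -0.3]
grip_width: 0.007
```

Emit:
{"method": "play_rows", "body": {
  "targets": [
    {"claw": 1,"linear": [0.08,0,0],"rotation": [0,0,0]},
    {"claw": 1,"linear": [0.08,0,0],"rotation": [0,0,0]}
  ]
}}

```text
time: 5.2
position: [0.4802, 0.2822, 0.0294]
tool_rot: [-0.99, 1.347, 0.997]
ft_force: [-0.6, -0.4, 2.9]
grip_width: 0.005
```

```bash
python3 - <<'E'
from h import *
s=get_state();C=cam('scene');M=R.from_rotvec(s['tool_rot']).as_matrix();a=get_image('scene')
A=cv2.resize(a[170:260,190:300],None,fx=4,fy=4,interpolation=cv2.INTER_CUBIC)
for d,c in((0,(0,0,255)),(-.02,(0,255,255)),(-.04,(0,255,0))):
  cv2.circle(A,tuple(int(v) for v in (proj(C,s['position']+M@np.array([d,0,0]))-[190,170])*4),3,c,-1)
w=get_image('wrist')[150:330,150:420]
cv2.imwrite('pics/cmp6.png',np.vstack([A,cv2.resize(w,(440,293))]))
print(s['ft_force'],s['position'])
E
```

```text
[-0.55596324 -0.38143246  2.86458487] [0.48023293 0.28224909 0.02941475]
```

View pics/cmp6.png

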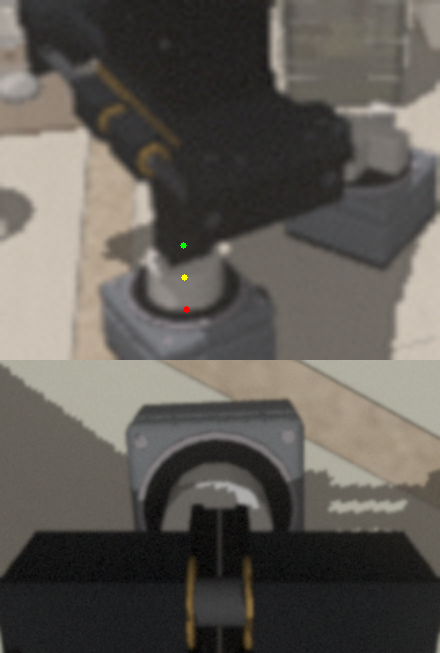

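Contact: Fz is about 2.9 N and the tip sits on the round cap, with the tip about 36 mm behind the stated TCP. I'll push on until the force rises above 5 N, which means the stop.

Emit:
{"method": "play_rows", "body": {
  "targets": [
    {"claw": 1,"linear": [0.1,0,0],"rotation": [0,0,0]},
    {"claw": 1,"linear": [0.1,0,0],"rotation": [0,0,0]}
  ]
}}

```text
time: 5.47
position: [0.4803, 0.2823, 0.0248]
tool_rot: [-0.99, 1.346, 0.997]
ft_force: [-1.7, 0.3, 3.5]
grip_width: 0.012
```

Emit:
{"method": "play_rows", "body": {
  "targets": [
    {"claw": 1,"linear": [0.1,0,0],"rotation": [0,0,0]}
  ]
}}

```text
time: 5.55
position: [0.4803, 0.2823, 0.0224]
tool_rot: [-0.99, 1.346, 0.997]
ft_force: [-0.9, -0.9, 3.5]
grip_width: 0.006
```

Emit:
{"method": "play_rows", "body": {
  "targets": [
    {"claw": 1,"linear": [0.08,0,0],"rotation": [0,0,0]}
  ]
}}

```text
time: 5.63
position: [0.4803, 0.2823, 0.0203]
tool_rot: [-0.99, 1.346, 0.997]
ft_force: [-0.8, 0.0, 3.0]
grip_width: 0.006
```

Emit:
{"method": "play_rows", "body": {
  "targets": [
    {"claw": 1,"linear": [0.08,0,0],"rotation": [0,0,0]}
  ]
}}

```text
time: 5.72
position: [0.4803, 0.2823, 0.0183]
tool_rot: [-0.99, 1.346, 0.997]
ft_force: [-1.5, -1.7, 5.7]
grip_width: 0.001
```

Emit:
{"method": "play_rows", "body": {
  "targets": [
    {"claw": 1,"linear": [0.08,0,0],"rotation": [0,0,0]}
  ]
}}

```text
time: 5.8
position: [0.4804, 0.2824, 0.0167]
tool_rot: [-0.99, 1.346, 0.997]
ft_force: [-1.5, -0.7, 8.7]
grip_width: 0.005
```

The stop was reached: force rose to 8.7 N, with its onset at TCP z of about 0.0195. I'll retract straight up.

Emit:
{"method": "play_rows", "body": {
  "targets": [
    {"claw": 1,"linear": [-0.2,0,0],"rotation": [0,0,0]},
    {"claw": 1,"linear": [-0.4,0,0],"rotation": [0,0,0]},
    {"claw": 1,"linear": [-0.6,0,0],"rotation": [0,0,0]},
    {"claw": 1,"linear": [-0.6,0,0],"rotation": [0,0,0]},
    {"claw": 1,"linear": [-0.4,0,0],"rotation": [0,0,0]},
    {"claw": 1,"linear": [-0.1,0,0],"rotation": [0,0,0]},
    {"claw": 1,"linear": [0,0,0],"rotation": [0,0,0]}
  ]
}}

```text
time: 6.38
position: [0.4809, 0.2825, 0.0768]
tool_rot: [-0.99, 1.346, 0.996]
ft_force: [0.3, 0.9, 0.4]
grip_width: 0.01
```

Emit:
{"method": "play_rows", "body": {
  "targets": [
    {"claw": 1,"linear": [0,-0.1,-0.4],"rotation": [0,0,0]},
    {"claw": 1,"linear": [0,-0.2,-0.8],"rotation": [0,0,0]},
    {"claw": 1,"linear": [0,-0.2,-0.8],"rotation": [0,0,0]},
    {"claw": 1,"linear": [0,-0.2,-0.8],"rotation": [0,0,0]},
    {"claw": 1,"linear": [0,-0.15,-0.8],"rotation": [0,0,0]},
    {"claw": 1,"linear": [0,-0.1,-0.6],"rotation": [0,0,0]},
    {"claw": 1,"linear": [0,0,-0.2],"rotation": [0,0,0]},
    {"claw": 1,"linear": [0,0,0],"rotation": [0,0,0]},
    {"claw": 1,"linear": [0,0,0],"rotation": [0,0,0]}
  ]
}}

```text
time: 7.13
position: [0.4666, 0.1598, 0.0711]
tool_rot: [-0.99, 1.357, 0.999]
ft_force: [-0.4, 0.1, 0.1]
grip_width: 0.008
```

```bash
python3 look.py 7; python3 - <<'E'
from h import *
a=get_image('scene');b=cv2.imread('pics/scene0.png');f=lambda i:cv2.resize(i[190:310,190:310],None,fx=3,fy=3,interpolation=cv2.INTER_CUBIC)
w=cv2.imread('pics/w7.png')[80:340]
o=np.zeros((620,720,3),'uint8');o[:360]=np.hstack([f(b),f(a)]);o[360:]=cv2.resize(w[:,:],(720,260)) if 0 else np.pad(w,((0,0),(0,160),(0,0)))
cv2.imwrite('pics/c7.png',o[:600])
E
```

```text
[0.4666 0.1598 0.0711] [-0.37  0.09  0.11] 0.007788368992943811 7.1333
[[-0.021, -0.957, 0.288], [-0.009, 0.288, 0.958], [-1.0, 0.018, -0.015]]
round pred px [473. 199.] move tool axes [0.07 0.88 4.8 ]
square pred px [256. 237.] move tool axes [ 0.13 -0.21 -0.76]
bar pred px [255. 440.] move tool axes [ 0.01 -7.28 -0.94]
cross pred px [508. 375.] move tool axes [-0.06 -4.57  6.69]
```

View pics/c7.png

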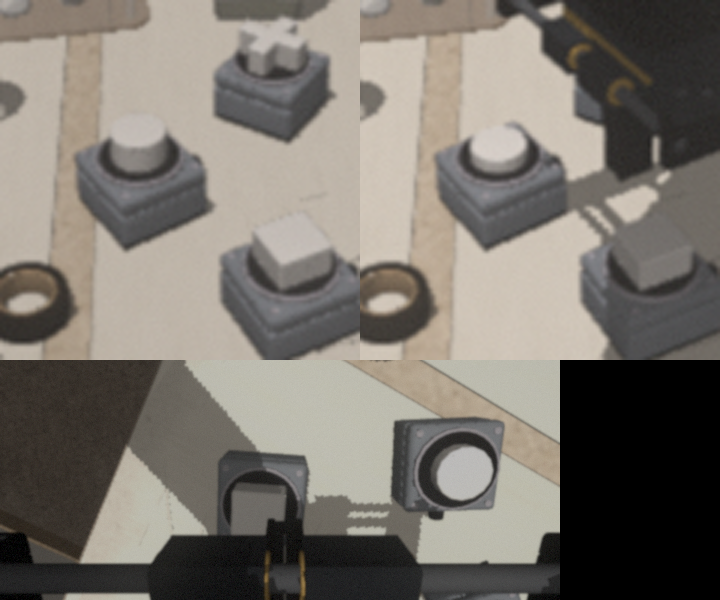

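The round cap is fully down and its box hasn't moved. The square cap is near (260,240) in the wrist view, as predicted.

Emit:
{"method": "play_rows", "body": {
  "targets": [
    {"claw": 1,"linear": [0,-0.1,-0.25],"rotation": [0,0,0]},
    {"claw": 1,"linear": [0,-0.05,-0.25],"rotation": [0,0,0]},
    {"claw": 1,"linear": [0,-0.02,-0.1],"rotation": [0,0,0]},
    {"claw": 1,"linear": [0,0,0],"rotation": [0,0,0]},
    {"claw": 1,"linear": [0,0,0],"rotation": [0,0,0]}
  ]
}}

```text
time: 7.65
position: [0.4666, 0.1467, 0.0712]
tool_rot: [-0.996, 1.354, 1.004]
ft_force: [0.1, 0.6, -0.6]
grip_width: 0.007
```

Emit:
{"method": "play_rows", "body": {
  "targets": [
    {"claw": 1,"linear": [0.1,-0.05,-0.1],"rotation": [0,0,0]},
    {"claw": 1,"linear": [0.2,-0.03,-0.1],"rotation": [0,0,0]},
    {"claw": 1,"linear": [0.25,0,-0.05],"rotation": [0,0,0]},
    {"claw": 1,"linear": [0.25,0,0],"rotation": [0,0,0]},
    {"claw": 1,"linear": [0.15,0,0],"rotation": [0,0,0]},
    {"claw": 1,"linear": [0.1,0,0],"rotation": [0,0,0]},
    {"claw": 1,"linear": [0,0,0],"rotation": [0,0,0]}
  ]
}}

```text
time: 8.23
position: [0.4656, 0.1395, 0.0415]
tool_rot: [-0.996, 1.355, 1.005]
ft_force: [-0.3, 0.3, 0.2]
grip_width: 0.01
```

Centred on the square cap, about 10 mm above contact. Pushing now.

Emit:
{"method": "play_rows", "body": {
  "targets": [
    {"claw": 1,"linear": [0.12,0,0],"rotation": [0,0,0]},
    {"claw": 1,"linear": [0.12,0,0],"rotation": [0,0,0]},
    {"claw": 1,"linear": [0.1,0,0],"rotation": [0,0,0]},
    {"claw": 1,"linear": [0.1,0,0],"rotation": [0,0,0]}
  ]
}}

```text
time: 8.57
position: [0.4659, 0.1399, 0.03]
tool_rot: [-0.996, 1.353, 1.005]
ft_force: [-1.3, 0.2, 2.5]
grip_width: 0.008
```

Emit:
{"method": "play_rows", "body": {
  "targets": [
    {"claw": 1,"linear": [0.1,0,0],"rotation": [0,0,0]},
    {"claw": 1,"linear": [0.1,0,0],"rotation": [0,0,0]}
  ]
}}

```text
time: 8.73
position: [0.4659, 0.1398, 0.0252]
tool_rot: [-0.996, 1.353, 1.005]
ft_force: [-1.9, -1.3, 3.5]
grip_width: 0.005
```

Emit:
{"method": "play_rows", "body": {
  "targets": [
    {"claw": 1,"linear": [0.08,0,0],"rotation": [0,0,0]},
    {"claw": 1,"linear": [0.08,0,0],"rotation": [0,0,0]}
  ]
}}

```text
time: 8.9
position: [0.4659, 0.1398, 0.0212]
tool_rot: [-0.996, 1.353, 1.005]
ft_force: [-0.9, -0.1, 3.7]
grip_width: 0.008
```

Emit:
{"method": "play_rows", "body": {
  "targets": [
    {"claw": 1,"linear": [0.08,0,0],"rotation": [0,0,0]},
    {"claw": 1,"linear": [0.08,0,0],"rotation": [0,0,0]}
  ]
}}

```text
time: 9.07
position: [0.466, 0.1399, 0.0174]
tool_rot: [-0.996, 1.353, 1.005]
ft_force: [-2.3, -2.5, 7.2]
grip_width: 0.005
```

The stop was reached (7.2 N). Retracting, then on to the bar, staying about 4 units short in total for a look.

Emit:
{"method": "play_rows", "body": {
  "targets": [
    {"claw": 1,"linear": [-0.2,0,0],"rotation": [0,0,0]},
    {"claw": 1,"linear": [-0.4,0,0],"rotation": [0,0,0]},
    {"claw": 1,"linear": [-0.6,0,0],"rotation": [0,0,0]},
    {"claw": 1,"linear": [-0.6,0,0],"rotation": [0,0,0]},
    {"claw": 1,"linear": [-0.4,0,0],"rotation": [0,0,0]},
    {"claw": 1,"linear": [-0.2,0,0],"rotation": [0,0,0]},
    {"claw": 1,"linear": [0,0,0],"rotation": [0,0,0]}
  ]
}}

```text
time: 9.65
position: [0.4676, 0.1405, 0.0811]
tool_rot: [-0.996, 1.352, 1.004]
ft_force: [-0.2, -0.6, 0.4]
grip_width: 0.003
```

Emit:
{"method": "play_rows", "body": {
  "targets": [
    {"claw": 1,"linear": [0,-0.4,0],"rotation": [0,0,0]},
    {"claw": 1,"linear": [0,-0.7,0],"rotation": [0,0,0]},
    {"claw": 1,"linear": [0,-0.8,0],"rotation": [0,0,0]},
    {"claw": 1,"linear": [0,-0.8,0],"rotation": [0,0,0]},
    {"claw": 1,"linear": [0,-0.8,-0.1],"rotation": [0,0,0]},
    {"claw": 1,"linear": [0,-0.7,-0.1],"rotation": [0,0,0]},
    {"claw": 1,"linear": [0,-0.4,0],"rotation": [0,0,0]},
    {"claw": 1,"linear": [0,-0.1,0],"rotation": [0,0,0]},
    {"claw": 1,"linear": [0,0,0],"rotation": [0,0,0]}
  ]
}}

```text
time: 10.4
position: [0.5845, 0.099, 0.0727]
tool_rot: [-0.999, 1.358, 1.007]
ft_force: [-0.8, 0.6, -0.0]
grip_width: 0.007
```

```bash
python3 look.py 8; python3 - <<'E'
from h import *
a=get_image('scene');f=lambda i:cv2.resize(i,None,fx=2,fy=2,interpolation=cv2.INTER_CUBIC)
w=cv2.imread('pics/w8.png')
o=np.zeros((600,560,3),'uint8');o[:300,:440]=f(a[170:320,190:410]);o[300:]=w[60:360]
cv2.imwrite('pics/c8.png',o)
E
```

```text
[0.5845 0.099  0.0727] [-0.76  0.59 -0.05] 0.006634214233818683 10.4
[[-0.025, -0.96, 0.278], [-0.012, 0.278, 0.96], [-1.0, 0.02, -0.019]]
round pred px [559. -36.] move tool axes [0.2  6.03 5.83]
square pred px [296.  20.] move tool axes [0.28 5.   0.26]
bar pred px [285. 298.] move tool axes [ 0.14 -2.06  0.02]
cross pred px [583. 211.] move tool axes [0.05 0.57 7.66]
```

View pics/c8.png

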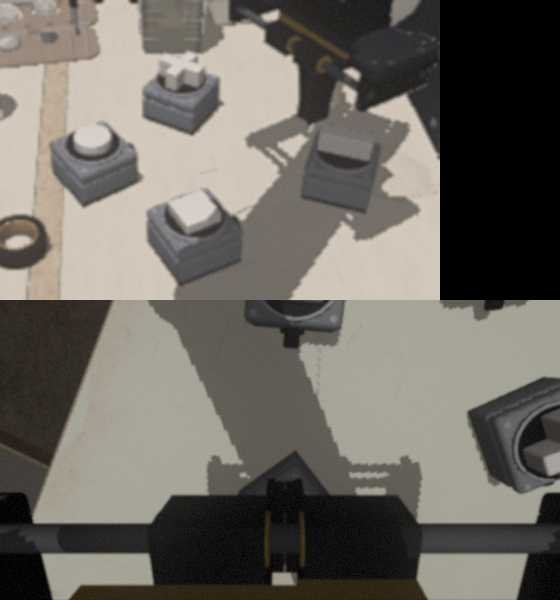

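The round and square caps are both down with their boxes in place, and the bar and cross are still up. Moving the rest of the way to the bar.

Emit:
{"method": "play_rows", "body": {
  "targets": [
    {"claw": 1,"linear": [0,-0.3,0],"rotation": [0,0,0]},
    {"claw": 1,"linear": [0,-0.5,0],"rotation": [0,0,0]},
    {"claw": 1,"linear": [0,-0.5,0],"rotation": [0,0,0]},
    {"claw": 1,"linear": [0,-0.3,0],"rotation": [0,0,0]},
    {"claw": 1,"linear": [0,-0.1,0],"rotation": [0,0,0]},
    {"claw": 1,"linear": [0,0,0],"rotation": [0,0,0]},
    {"claw": 1,"linear": [0,0,0],"rotation": [0,0,0]}
  ]
}}

```text
time: 11.08
position: [0.6231, 0.0922, 0.0725]
tool_rot: [-1.001, 1.354, 1.017]
ft_force: [0.1, -1.0, 0.8]
grip_width: 0.003
```

Emit:
{"method": "play_rows", "body": {
  "targets": [
    {"claw": 1,"linear": [0,-0.2,-0.06],"rotation": [0,0,0]},
    {"claw": 1,"linear": [0,-0.2,-0.06],"rotation": [0,0,0]},
    {"claw": 1,"linear": [0.1,-0.04,0],"rotation": [0,0,0]},
    {"claw": 1,"linear": [0.2,0,0],"rotation": [0,0,0]},
    {"claw": 1,"linear": [0.2,0,0],"rotation": [0,0,0]},
    {"claw": 1,"linear": [0.1,0,0],"rotation": [0,0,0]},
    {"claw": 1,"linear": [0,0,0],"rotation": [0,0,0]}
  ]
}}

```text
time: 11.67
position: [0.6317, 0.0865, 0.0558]
tool_rot: [-1.001, 1.354, 1.019]
ft_force: [-1.1, 0.7, 0.6]
grip_width: 0.006
```

Emit:
{"method": "play_rows", "body": {
  "targets": [
    {"claw": 1,"linear": [0.2,-0.06,0],"rotation": [0,0,0]},
    {"claw": 1,"linear": [0.2,-0.03,0],"rotation": [0,0,0]},
    {"claw": 1,"linear": [0.15,0,0],"rotation": [0,0,0]},
    {"claw": 1,"linear": [0.1,0,0],"rotation": [0,0,0]},
    {"claw": 1,"linear": [0,0,0],"rotation": [0,0,0]}
  ]
}}

```text
time: 12.08
position: [0.6328, 0.0859, 0.0369]
tool_rot: [-1.0, 1.355, 1.021]
ft_force: [-0.6, -0.2, -0.6]
grip_width: 0.004
```

Emit:
{"method": "play_rows", "body": {
  "targets": [
    {"claw": 1,"linear": [0.1,0,0],"rotation": [0,0,0]},
    {"claw": 1,"linear": [0.1,0,0],"rotation": [0,0,0]},
    {"claw": 1,"linear": [0.1,0,0],"rotation": [0,0,0]}
  ]
}}

```text
time: 12.33
position: [0.633, 0.086, 0.0297]
tool_rot: [-1.001, 1.354, 1.02]
ft_force: [-1.4, 0.2, 3.3]
grip_width: 0.01
```

Emit:
{"method": "play_rows", "body": {
  "targets": [
    {"claw": 1,"linear": [0.1,0,0],"rotation": [0,0,0]},
    {"claw": 1,"linear": [0.1,0,0],"rotation": [0,0,0]}
  ]
}}

```text
time: 12.5
position: [0.6331, 0.086, 0.0253]
tool_rot: [-1.001, 1.353, 1.02]
ft_force: [-2.1, -0.4, 2.6]
grip_width: 0.006
```

Emit:
{"method": "play_rows", "body": {
  "targets": [
    {"claw": 1,"linear": [0.08,0,0],"rotation": [0,0,0]},
    {"claw": 1,"linear": [0.08,0,0],"rotation": [0,0,0]}
  ]
}}

```text
time: 12.67
position: [0.6331, 0.0861, 0.0214]
tool_rot: [-1.0, 1.353, 1.02]
ft_force: [-1.4, -0.2, 3.3]
grip_width: 0.006
```

Emit:
{"method": "play_rows", "body": {
  "targets": [
    {"claw": 1,"linear": [0.08,0,0],"rotation": [0,0,0]},
    {"claw": 1,"linear": [0.08,0,0],"rotation": [0,0,0]}
  ]
}}

```text
time: 12.83
position: [0.6332, 0.086, 0.0178]
tool_rot: [-1.0, 1.352, 1.02]
ft_force: [-3.3, 0.4, 7.3]
grip_width: 0.005
```

The stop was reached (7.3 N). Retracting, and backing off toward the robot so the cameras can see.

Emit:
{"method": "play_rows", "body": {
  "targets": [
    {"claw": 1,"linear": [-0.2,0,0],"rotation": [0,0,0]},
    {"claw": 1,"linear": [-0.4,0,0],"rotation": [0,0,0]},
    {"claw": 1,"linear": [-0.7,0,0],"rotation": [0,0,0]},
    {"claw": 1,"linear": [-0.8,0,0],"rotation": [0,0,0]},
    {"claw": 1,"linear": [-0.8,0,0],"rotation": [0,0,0]},
    {"claw": 1,"linear": [-0.8,0,0],"rotation": [0,0,0]},
    {"claw": 1,"linear": [-0.7,0,0],"rotation": [0,0,0]},
    {"claw": 1,"linear": [-0.4,0,0],"rotation": [0,0,0]},
    {"claw": 1,"linear": [0,0,0],"rotation": [0,0,0]},
    {"claw": 1,"linear": [0,0,0],"rotation": [0,0,0]}
  ]
}}

```text
time: 13.67
position: [0.6364, 0.0866, 0.1435]
tool_rot: [-1.001, 1.353, 1.019]
ft_force: [-0.7, 0.3, -0.1]
grip_width: 0.005
```

```bash
python3 - <<'E'
from h import *
print(get_state()['position'],np.round(get_state()['qd'],3))
a=get_image('scene');b=cv2.imread('pics/scene0.png');f=lambda i:cv2.resize(i[170:320,110:410],None,fx=2,fy=2,interpolation=cv2.INTER_CUBIC)
cv2.imwrite('pics/c9.png',np.vstack([f(b),f(a)]))
E
```

```text
[0.63636809 0.08661596 0.1435367 ] [-0.    -0.01   0.    -0.011  0.001  0.003 -0.002]
```

View pics/c9.png

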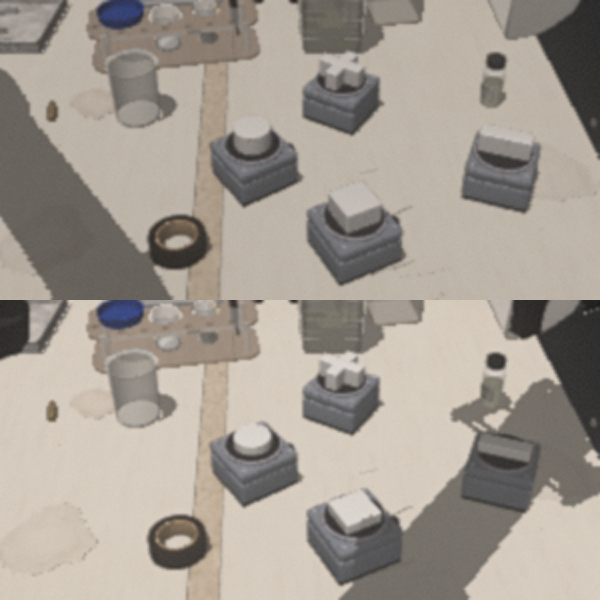

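The comparison shows the round, square and bar caps down and the cross up. The boxes, beaker, tape and vial are where they were, and the gripper is well clear. Handing in.

```bash
python3 -c "from bench import *;print(close_job())"
```

```text
the job is handed in; nothing more can be done
None
```

The round, square and bar caps are all pushed fully down, in that order, and the cross cap is still up. I handed the job in at about 14 s, well under the 48 s limit.

- **Pushes:** I used the closed fingertips. Each cap moved at about 3 N and then reached its stop, where the force rose to 8.7 N on the round, 7.2 N on the square and 7.3 N on the bar.
- **Last check:** a before/after scene image shows the four boxes, beaker, tape and vial where they started, with the arm lifted clear. The bar cap was in the arm's shadow in that image. Its full depth therefore rests mainly on the force rise, which came at the same height as on the other two.
- **Disagreement:** the closed fingertips ended about 36 mm short of the stated TCP. My first descent over the round cap touched nothing, and I went by the images and the force from then on.

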